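# Open the dial-locked stone box and lay out the emerald card

### The arm

A 6-joint arm with a two-finger parallel gripper is mounted at the origin on the work surface; the furniture and walls round the work are solid. World frame = base frame: x ahead of the robot, y to its left, z up, the work surface at z = 0. Lengths are in m, angles in rad, forces in N, time in s.
With the tool pointing down it reaches from about 0.425 to 0.925 m from the base axis. Payload 12.5 kg.
Tool frame: the origin (TCP) lies midway between the tips of the shut fingers; the grasp point (between the pads) lies 19 mm behind it; z points along the fingers, y is the line along which they close (so a half turn about z gives the same grasp; the last joint's range is limited). The gripper opens to 85 mm and grips with 20 to 120 N. Pads are 22 mm wide; open, the fingers measure 114 mm over their backs; the gripper's body (76 mm by 85 mm) begins 54 mm behind the grasp point. The pads swing forward as they close: fully open they stand 13 mm farther back than shut.
Start: joints at [-1.451, 0.491, 1.559, -0, 1.092, -0.106], TCP at [0.14, -0.609, 0.231] pointing down, gripper open.
Joint ranges: [-3.1, 3.1], [-0.84, 2.19], [0.05, 2.79], [-1.13, 4.28], [0.06, 2.93], [-2.69, 2.69]. Speed limits (rad/s): [2.22, 2.22, 2.79, 3.14, 3.14, 3.14].

### API

Orientations are given as a unit quaternion [x, y, z, w].
In Python, from plant import arm gives the robot as it stands. The module is installed in compiled form; this text tells all that it offers.
- The arm moves only by the shell command python3 -m handwheel 'ROWS' [OPENING] [FORCE]. ROWS is JSON, a list of rows, each an object with "translation": the shift along the tool's x, y, z as a fraction of full scale, a list of three; "turn": the turn, a rotation vector about the tool's x, y, z as a fraction of full scale, a list of three. In form: [{"translation": [dx, dy, dz], "turn": [rx, ry, rz]}, ...]. A call has 1 to 5 rows; each row shifts and turns the commanded pose from where the row before left it, along the tool's axes as they then stand; what a row does not reach is not made up. Full scale, the value 1, is 0.1 m for a shift and 180 degrees for a turn. A row lasts 1/10 s, in which the tool goes at most 50 mm and 8.59 degrees, less where a joint would pass 70% of its speed; a pose out of reach is approached as far as the arm can. A call with a number of a shift or a turn outside -1 to 1 is refused whole. A call with a gripper value outside its range is refused whole. OPENING is the gripper's target within -1 to 1 (fully open at 1, half-way at 0, shut at -1), set as the call begins (- or left out, the last holds). The fingers move at their own pace and stop on an object; FORCE is the grip in N (left out, the last holds). Time passes only in rows, so rows that do not move let the fingers close. It gives the time, the measured TCP pose, the force and the opening at its end, in the units of the state.
- arm.read_state(): the state, without advancing time (a new reading comes with each control period).
- arm.camera(name): name is "scene" or "top" or "wrist"; returns a dict with "pixels" (400x640x3 uint8, red, green, blue), "mtx" (3x3 intrinsics, pixels), "position" and "orientation" of the camera in the world; the wrist camera has in their place "T_tool_cam" (4x4, takes a point from camera to tool coordinates, whose origin is the TCP and whose axes are the flange's). Camera axes: x right, y down, z forward; pixel columns grow to the right and rows downward; lengths in m; the calibration is good to about 2 mm. A picture is of the moment at which its call begins: read the wrist's pose just before it. There is no depth.
- arm.sign_off(): hands the job in, once; it reports no verdict.
The state is a dict: "t": time; "q": joint angles; "qvel": joint speeds; "tau": joint torques, N m; "tool_pos": TCP position; "eef_rot": TCP orientation; "contact_force": force on the tool from outside, world axes, zero at the start; "torque": the same for the moment, N m; "finger_gap": finger opening in m.
Only numpy, scipy, OpenCV 4.12 (cv2) and the standard library are available. Lean on these libraries where they do the work, as an engineer would, in place of code of your own. Each camera call takes 0.05 s, during which the arm holds its last target. There are 200 camera calls.

### The job

Open the dial-locked stone box: turn its dial, which sits on the sloping panel, until the pointer stands at the one thick raised mark of the scale, then slide the grooved lid to the left along its runners as far as it goes. Lift out the card of stones and set it down gently, face up and flat, in the middle of the grey viewing pad; leave the dial at the mark and the lid open, and do not disturb the torch or the tape roll.

Things in the scene. Friction and masses are not known exactly. Their poses are not given: they have to be found in the camera images.
- stone_box: Fixed grey metal box, 224 (x) x 162 (y) x 93 mm, standing askew. Origin: on its underside; -x its front, +y its left. Front part (x -115 to -27 mm): panel sloping 26 degrees, 43 mm high in front, 87 mm behind, with the dial. Back part (x -27 to 109): compartment under the sliding lid, between two rails along y that go on to y = +225 mm as braced runners for the lid to slide out on.
- panel_mid (a point): Where the dial's axis meets the panel, at (-71, 0, 66) mm of the box. z axis: the dial's axis, out of the panel, leaning 26 degrees from vertical to the box's front; x axis: straight up the slope; y: to the box's left. Around it a scale: 12 ticks 30 degrees apart at 42 to 47 mm radius, one of them a thick raised mark (10 x 7 x 3 mm), the rest fine lines.
- dial (a joint): Dial angle, rad. 0: pointer straight up the slope; grows anticlockwise seen from above the panel (left at +1.57). The mark is at +0.60. Starts at -2.1 to -1.1 (pointer to the right or lower right); turn it anticlockwise, and regrasp on the way. No end stops in this range; stays put (friction 0.06 N m). Within 0.1 of the mark the lid is unlocked; well off it the lid gives only 1 to 2 mm.
- dial_grip (a point): On the dial's axis, 30 mm off the panel, in the black bar grip. z: out of the panel; x: along the bar to the pointer. Bar 62 mm long (x), 16 mm wide (y), from 9 to 41 mm off the panel, on a round skirt of 64 mm diameter, top 9 mm off the panel. Pinch it across its width with the tool along the axis, finger tips 11 mm or more off the panel.
- pointer_tip (a point): Tip of the pointer: small nose at one end of the bar (a white line on the bar's top runs along that half), 36.5 mm from the axis, 4 mm off the panel. It turns with the dial.
- mark (a point): Where the pointer tip lies when the dial is set: 36.5 mm from the axis, 4 mm off the panel, at the inner end of the thick raised mark. Fixed to the box.
- lid (a joint): Way of the lid along the box's +y (left), m: 0 shut, 0.142 its stop; slides with about 2 N and stays where it is left. Aluminium plate, 124 (x) x 150 (y) x 5 mm, top 88 mm over the table, held in the rails (cannot be lifted off). Beyond 0.13 the card can come out.
- lid_handle (a point): In the middle of the lid's black bar handle, 9 mm below its top; moves with the lid; axes as the box's. Bar 70 mm along x, 12 mm thick along y, from 88 to 114 mm over the table.
- compartment (a point): Middle of the compartment at wall-top height, 82 mm over the table; axes as the box's. Inside 126 (x) x 150 (y) mm, 76 mm deep; thin rail lips leave 120 mm clear in x, up to 93 mm height. Within, a cork plinth 46 (x) x 112 (y) mm, top 50 mm over the table, carries the card.
- emerald_card: Rigid card of green stones, 62 (x) x 125 (y) x 9 mm, 0.09 to 0.15 kg. Origin: centre of its underside. Starts flat on the plinth (underside 50 mm over the table) under the lid, long side along the box's y. It overhangs the plinth by 8 mm at each long side, with 29 mm from there to the rail lips: room for finger tips well below it. Pinch across the 62 mm width.
- pad: Grey cloth-covered viewing pad, fixed, plain and flat, 130 (x) x 190 (y) x 12 mm. Origin: centre of its underside; its top is 12 mm over the table.
- torch: Black pocket torch lying down, 113 x 26 mm, loose. Leave alone. Origin: under its middle.
- tape: Roll of brown tape, 96 mm across, 48 mm high, loose. Leave alone. Origin: centre of its underside.

How it is judged:
By the outcome, as a careful person would: the job done as asked, in the order asked, and still so for the second after the job is handed in, with the robot touching nothing.
It also fails if it takes over 72 s, if anything falls off the work surface, if the arm or the gripper's body presses on something with over 40 N, if the wrist force passes 120 N, or if a joint passes its speed limit or range.

## Working session

There is one attempt and no reset: what is moved stays moved. The work goes in short steps, Python scripts to look and compute and a shell command to move; the robot and the scene stay as the last step left them, time stands still between calls to the robot, and variables do not carry over. Pictures are saved under pics/ and viewed, on a budget of 10 in all, crops included, one or two more only if the job needs it, and the job is handed in when it is done.

```bash
mkdir -p pics
cat > h.py <<'E'
import numpy as np, cv2
from plant import arm
from scipy.spatial.transform import Rotation as R
def snap(name,f):
    s=arm.read_state(); c=arm.camera(name); cv2.imwrite('pics/'+f,c['pixels'][:,:,::-1])
    if 'T_tool_cam' in c:
        T=np.eye(4);T[:3,:3]=R.from_quat(s['eef_rot']).as_matrix();T[:3,3]=s['tool_pos'];T=T@np.array(c['T_tool_cam'])
    else:
        T=np.eye(4);o=np.array(c['orientation']);T[:3,:3]=R.from_quat(o).as_matrix() if o.size==4 else o;T[:3,3]=c['position']
    np.savez('pics/'+f+'.npz',T=T,K=c['mtx'])
def load(f):
    d=np.load('pics/'+f+'.npz');return d['T'],d['K']
def ray(f,u,v,z):
    T,K=load(f);d=T[:3,:3]@np.linalg.solve(K,[u,v,1.]);return T[:3,3]+d*(z-T[2,3])/d[2]
def proj(f,p):
    T,K=load(f);q=(np.atleast_2d(p)-T[:3,3])@T[:3,:3]@np.array(K).T;return q[:,:2]/q[:,2:]
E
python3 - <<'E'
from h import *
for n in('top','scene'):
    snap(n,n+'1.png');print(*load(n+'1.png'))
s=arm.read_state();print({k:np.round(v,4) for k,v in s.items()})
E
```

```text
[[-2.52495699e-02 -9.82781251e-01  1.83039534e-01  2.75050621e-01]
 [-9.99668002e-01  2.57624831e-02  4.24489532e-04 -7.04909967e-02]
 [-5.13273326e-03 -1.82968047e-01 -9.83105462e-01  1.25167648e+00]
 [ 0.00000000e+00  0.00000000e+00  0.00000000e+00  1.00000000e+00]] [[485.8429706    0.         313.87771732]
 [  0.         485.8429706  204.8754514 ]
 [  0.           0.           1.        ]]
[[-0.57031132 -0.5426617   0.61665491 -0.11455213]
 [-0.82134622  0.38736153 -0.41873789  0.34496492]
 [-0.01163538 -0.74529814 -0.66662981  0.72129135]
 [ 0.          0.          0.          1.        ]] [[377.19726102   0.         319.17761706]
 [  0.         377.19726102 195.29620301]
 [  0.           0.           1.        ]]
{'t': np.float64(0.1), 'q': array([-1.4506,  0.4915,  1.5594,  0.    ,  1.0917, -0.1056]), 'qvel': array([ 0.0014, -0.0014, -0.0015, -0.0009, -0.    , -0.0007]), 'tau': array([ 5.00000e-03, -6.19447e+01, -2.62027e+01, -0.00000e+00,
        2.90000e-03,  0.00000e+00]), 'tool_pos': array([ 0.1399, -0.6089,  0.2308]), 'eef_rot': array([ 9.936e-01,  1.126e-01,  0.000e+00, -5.000e-04]), 'contact_force': array([-0.2911,  0.7721,  0.2437]), 'torque': array([-0.0119, -0.0219,  0.0103]), 'finger_gap': np.float64(0.0855)}
```

View pics/top1.png

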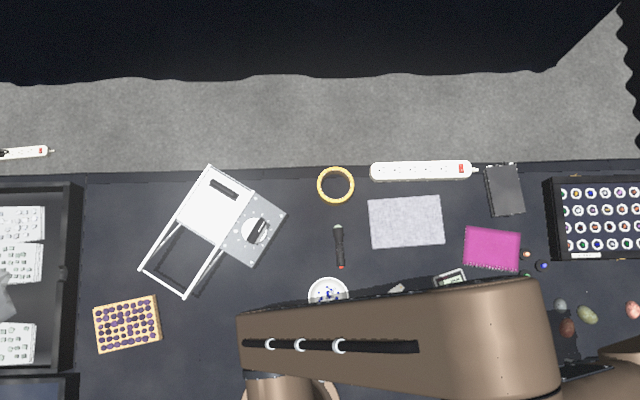

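View pics/scene1.png

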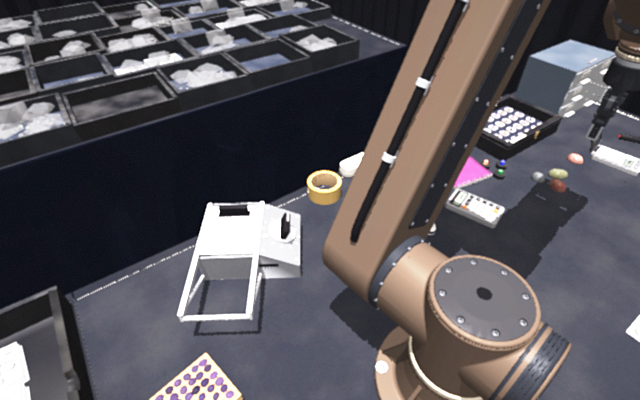

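The top view shows the box at about (215,230), its lid handle at (223,190), the dial at (256,231), the runners ending at (140,270) and (185,298), and the pad at (368–445, 194–249). The torch is at (339,247) and the tape at (335,184). I'll zoom in on the box to find its corners.

Run:
```python
from h import *
i=cv2.imread('pics/top1.png')[155:305,130:300];cv2.imwrite('pics/c1.png',cv2.resize(i,None,fx=4,fy=4,interpolation=cv2.INTER_CUBIC))
```

```text
(no output)
```

View pics/c1.png

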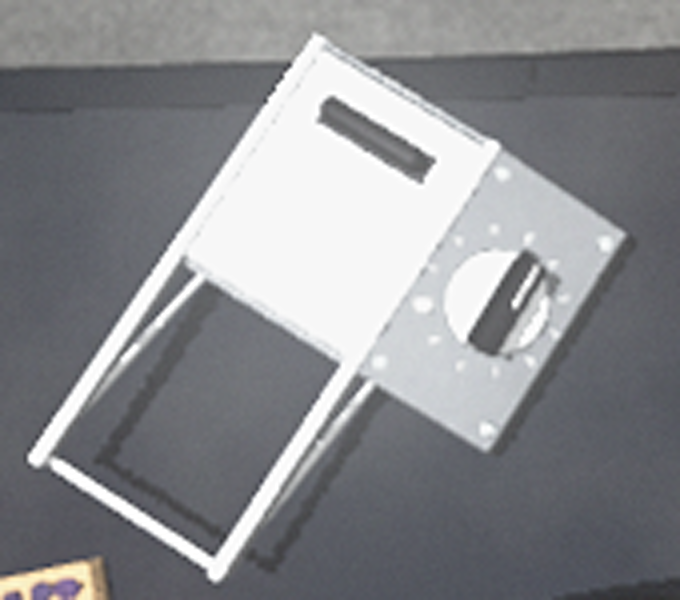

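Crop points: back-right rail end (317,38), front-right rail end (497,143), panel front corners (627,235) and (490,450), runner ends (38,460) and (218,578), thick mark near (423,303). The pointer (white line) is at the upper-right end of the bar. Next I'll fit the poses.

```bash
cat >> h.py <<'E'
def box_T(p):
    T=np.eye(4);T[:3,:3]=R.from_euler('z',p[2]).as_matrix();T[:2,3]=p[:2];return T
def panel_T(p):
    T=np.eye(4);T[:3,:3]=R.from_euler('y',-26,degrees=True).as_matrix();T[:3,3]=[-.071,0,.066];return box_T(p)@T
def tf(T,P): return np.atleast_2d(P)@T[:3,:3].T+T[:3,3]
E
python3 - <<'E'
from h import *
from scipy.optimize import least_squares as LS
f='top1.png'
c=lambda a:(np.array(a)+.5)/4-.5+[130,155]
px=c([(317,38),(497,143),(627,235),(490,450),(38,460),(218,578)])
P=np.array([(109,-81,93),(-27,-81,93),(-115,-81,43),(-115,81,43),(109,225,93),(-27,225,93)])/1e3
r=LS(lambda p:(proj(f,tf(box_T(p),P))-px).ravel(),[.6,.4,-.6]);print('box',r.x,r.fun.round(1),np.degrees(r.x[2]))
b=r.x;np.save('box.npy',b)
T=panel_T(b);m=T@[.0445*np.cos(.6),.0445*np.sin(.6),.003,1]
k=lambda u:((u-[130,155]+.5)*4-.5).round(0)
print('mark px',k(proj(f,m[:3])[0]),'axis@41mm',k(proj(f,(T@[0,0,.041,1])[:3])[0]))
for a in np.arange(-2.1,-1,.2):print(a,k(proj(f,tf(T,[[.031*np.cos(a),.031*np.sin(a),.041],[-.031*np.cos(a),-.031*np.sin(a),.041]]))).tolist())
px=np.array([(368,198.5),(441,194.5),(445,244),(372.5,248.5)]);Q=np.array([(65,95,12),(65,-95,12),(-65,-95,12),(-65,95,12)])/1e3
r=LS(lambda p:(proj(f,tf(box_T(p),Q))-px).ravel(),[.55,-.2,0]);print('pad',r.x,r.fun.round(1))
np.save('pad.npy',r.x)
print('torch',ray(f,339,247,.013),'tape',ray(f,335,184,.048), 'white bowl',ray(f,328,292,.03))
E
```

```text
box [0.47608578 0.13941155 1.00061102] [-0.4 -1.3  1.   0.3  0.4 -0.8  0.1  0.7 -1.8  0.   0.7  0.8] 57.33078839601568
mark px [426. 304.] axis@41mm [514. 307.]
-2.1 [[559.0, 283.0], [468.0, 332.0]]
-1.9000000000000001 [[554.0, 274.0], [474.0, 341.0]]
-1.7000000000000002 [[547.0, 267.0], [481.0, 348.0]]
-1.5000000000000002 [[539.0, 261.0], [489.0, 353.0]]
-1.3000000000000003 [[529.0, 258.0], [498.0, 357.0]]
-1.1000000000000003 [[520.0, 256.0], [508.0, 359.0]]
pad [ 0.45700418 -0.30777256  0.0303839 ] [-0.1 -0.  -0.2 -0.1  1.   0.2 -0.7 -0.1]
torch [ 0.39470269 -0.13127387  0.013     ] tape [ 0.55166428 -0.1249619   0.048     ] white bowl [ 0.28234511 -0.09936392  0.03      ]
```

```bash
cat >> h.py <<'E'
def to(p,Rt=None,grasp=0):
    "shift (tool axes, units of .1m) and turn (units of pi) from the measured pose"
    s=arm.read_state();Rc=R.from_quat(s['eef_rot']).as_matrix();d=Rc.T@(np.array(p)-s['tool_pos'])/.1
    print('t %.2f'%s['t'],'pos',np.round(s['tool_pos'],4),'q',np.round(s['q'],2),'F',np.round(s['contact_force'],1),'gap %.4f'%s['finger_gap'])
    print(' shift',np.round(d,3), end=' ')
    if Rt is not None: print('turn',np.round(R.from_matrix(Rc.T@Rt).as_rotvec()/np.pi,4),end='')
    print()
def dialpose(b,a,h):
    T=panel_T(b);M=T[:3,:3]@R.from_euler('z',a).as_matrix()@np.diag([1,-1,-1.]);return tf(T,[[0,0,h]])[0],M
E
W='python3 -m handwheel'
A='{"translation":[0.37,-0.23,-0.05],"turn":[0,0,0]}'
python3 -m handwheel '[{"translation":[0.37,-0.23,-0.05],"turn":[0,0,0]},{"translation":[0.37,-0.23,-0.05],"turn":[0,0,0]},{"translation":[0.37,-0.23,-0.05],"turn":[0,0,0]},{"translation":[0.37,-0.23,-0.05],"turn":[0,0,0]},{"translation":[0.37,-0.23,-0.05],"turn":[0,0,0]}]' 1 60
python3 -m handwheel '[{"translation":[0.37,-0.23,-0.05],"turn":[0,0,0]},{"translation":[0.37,-0.23,-0.05],"turn":[0,0,0]},{"translation":[0.37,-0.23,-0.05],"turn":[0,0,0]},{"translation":[0.37,-0.23,-0.05],"turn":[0,0,0]},{"translation":[0.37,-0.23,-0.05],"turn":[0,0,0]}]'
python3 -m handwheel '[{"translation":[0,0,0],"turn":[0,0,0]},{"translation":[0,0,0],"turn":[0,0,0]}]'
python3 - <<'E'
from h import *
b=np.load('box.npy');to(*dialpose(b,-1.55,.18));print(dialpose(b,-1.55,.18))
E
```

```text
t: 0.6
tool_pos: [0.2954, -0.4542, 0.2563]
eef_rot: [0.994, 0.113, -0.0, -0.0]
contact_force: [0.1, -0.3, -0.2]
finger_gap: 0.0854
t: 1.1
tool_pos: [0.45, -0.3006, 0.2814]
eef_rot: [0.994, 0.113, -0.0, -0.0]
contact_force: [0.3, -0.9, -0.0]
finger_gap: 0.0854
t: 1.3
tool_pos: [0.4494, -0.3014, 0.2811]
eef_rot: [0.994, 0.114, -0.0, -0.0]
contact_force: [0.1, -0.8, -0.6]
finger_gap: 0.0854
t 1.30 pos [ 0.4494 -0.3014  0.2811] q [-0.71  0.32  1.7  -0.    1.12  0.63] F [ 0.1 -0.8 -0.6] gap 0.0854
 shift [ 0.183 -3.188  0.533] turn [0.1359 0.0591 0.2431]
(array([0.39516788, 0.01321985, 0.22778293]), array([[ 0.85170772, -0.46754827,  0.23662751],
       [-0.52393784, -0.76766689,  0.36902125],
       [ 0.00911585, -0.43827636, -0.89879405]]))
```

```bash
python3 -m handwheel '[{"translation":[0.03,-0.4,0],"turn":[0,0,0]},{"translation":[0.03,-0.4,0],"turn":[0,0,0]},{"translation":[0.03,-0.4,0],"turn":[0,0,0]},{"translation":[0.03,-0.4,0],"turn":[0,0,0]},{"translation":[0.03,-0.4,0],"turn":[0,0,0]}]' >/dev/null
python3 -m handwheel '[{"translation":[0.02,-0.4,0],"turn":[0,0,0]},{"translation":[0.02,-0.4,0],"turn":[0,0,0]},{"translation":[0.02,-0.4,0],"turn":[0,0,0]},{"translation":[0,0,0],"turn":[0.017,0.0074,0.0304]},{"translation":[0,0,0],"turn":[0.017,0.0074,0.0304]}]' 
python3 -m handwheel '[{"translation":[0,0,0],"turn":[0.017,0.0074,0.0304]},{"translation":[0,0,0],"turn":[0.017,0.0074,0.0304]},{"translation":[0,0,0],"turn":[0.017,0.0074,0.0304]},{"translation":[0,0,0],"turn":[0.017,0.0074,0.0304]},{"translation":[0,0,0],"turn":[0.017,0.0074,0.0304]}]' 
python3 -m handwheel '[{"translation":[0,0,0],"turn":[0.017,0.0074,0.0304]},{"translation":[0,0,0],"turn":[0,0,0]}]'
python3 - <<'E'
from h import *
b=np.load('box.npy');to(*dialpose(b,-1.55,.16))
E
```

```text
t: 2.3
tool_pos: [0.3976, 0.0153, 0.2813]
eef_rot: [0.998, 0.017, 0.017, -0.056]
contact_force: [0.9, 0.1, -1.2]
finger_gap: 0.0852
t: 2.8
tool_pos: [0.3978, 0.0133, 0.2811]
eef_rot: [0.954, -0.222, 0.059, -0.191]
contact_force: [0.7, 0.6, -0.2]
finger_gap: 0.0858
t: 3.0
tool_pos: [0.3971, 0.0132, 0.2808]
eef_rot: [0.937, -0.268, 0.066, -0.216]
contact_force: [0.0, -0.4, -0.4]
finger_gap: 0.0857
t 3.00 pos [0.3971 0.0132 0.2808] q [-0.43  0.05  2.14  0.56  0.96  1.37] F [ 0.  -0.4 -0.4] gap 0.0857
 shift [-0.021  0.243  0.671] turn [-0.0003 -0.0007 -0.0022]
```

```bash
python3 -m handwheel '[{"translation":[-0.01,0.12,0.2],"turn":[0,0,0]},{"translation":[-0.01,0.12,0.2],"turn":[0,0,0]},{"translation":[0,0,0],"turn":[0,0,0]},{"translation":[0,0,0],"turn":[0,0,0]}]'
python3 - <<'E'
from h import *
snap('wrist','w1.png');print(np.round(load('w1.png')[0],3))
E
```

```text
t: 3.4
tool_pos: [0.3947, 0.0115, 0.2351]
eef_rot: [0.938, -0.265, 0.066, -0.215]
contact_force: [-0.3, 0.2, 0.5]
finger_gap: 0.0854
[[-0.469 -0.882 -0.036  0.428]
 [-0.766  0.386  0.514 -0.083]
 [-0.439  0.269 -0.857  0.364]
 [ 0.     0.     0.     1.   ]]
```

View pics/w1.png

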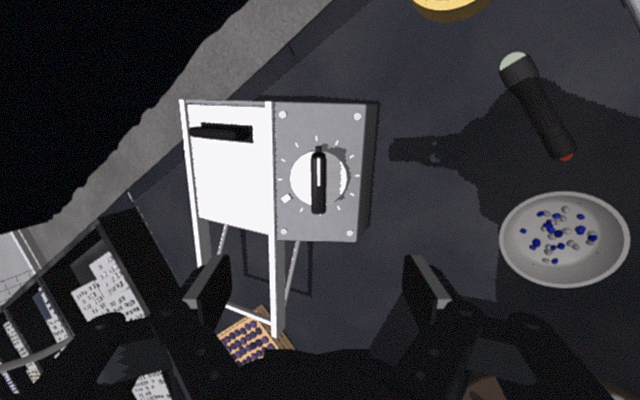

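The wrist view shows the dial at (319,180), its pointer up (towards the box's right), the thick mark at (286,198) and the lid handle at (222,132). I'll zoom in to refine the pose.

Run:
```python
from h import *
i=cv2.imread('pics/w1.png')[92:252,175:385];cv2.imwrite('pics/c2.png',cv2.resize(i,None,fx=3.75,fy=3.75,interpolation=cv2.INTER_CUBIC))
```

```text
(no output)
```

View pics/c2.png

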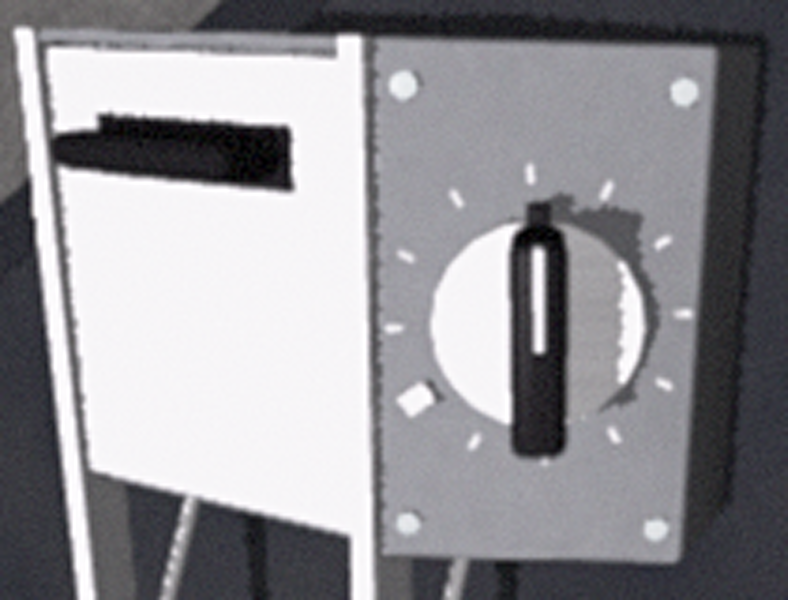

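Run:
```python
from h import *
from scipy.optimize import least_squares as LS
f='w1.png';s=3.75
c=lambda a:(np.array(a)+.5)/s-.5+[175,92]
px=c([(716,47),(681,563),(364,35),(14,29)])
P=np.array([(-115,-81,43),(-115,81,43),(-27,-81,93),(109,-81,93)])/1e3
tk=c([(394,329),(406,257),(457,198),(530,175),(607,190),(663,242),(683,314),(665,384),(614,435),(474,441)])
a=.6-np.pi/6*np.array([1,2,3,4,5,6,7,8,9,11]);Q=np.c_[.0445*np.cos(a),.0445*np.sin(a),0*a]
tp=(np.array([(317,38),(497,143),(627,235),(490,450)])+.5)/4-.5+[130,155]
PT=np.array([(109,-81,93),(-27,-81,93),(-115,-81,43),(-115,81,43)])/1e3
fun=lambda p:np.r_[(proj(f,tf(box_T(p),P))-px).ravel(),(proj(f,tf(panel_T(p),Q))-tk).ravel()]
r=LS(fun,np.load('box.npy'),loss='soft_l1');print(r.x,fun(r.x).round(1))
r2=LS(lambda p:np.r_[fun(p),(proj('top1.png',tf(box_T(p),PT))-tp).ravel()],r.x,loss='soft_l1');print(r2.x)
b=(r.x+r2.x)/2;b=r.x;np.save('box.npy',b)
e=[ (540,243),(540,350)]  # white line on top
T=panel_T(b);Ti=np.linalg.inv(T);C,K=load(f)
v=[]
for u in c(e):
    o=tf(Ti,[C[:3,3]])[0];d=Ti[:3,:3]@C[:3,:3]@np.linalg.solve(K,[*u,1]);q=o+d*(.041-o[2])/d[2];v.append(q)
print(np.round(v,4),'angle',np.arctan2(*(v[0]-v[1])[[1,0]]))
to(*dialpose(b,-1.5,.1))
```

```text
[0.47606131 0.13907998 0.99398829] [ 1.1 -0.2  0.4  0.2 -1.   0.5 -0.1 -0.3 -0.5 -0.1 -0.2 -0.4 -0.4 -0.1
  0.  -0.5 -0.  -0.1  0.1  0.   0.3 -0.   0.1  0.2  0.1  0.5 -0.1  0.7]
[0.47599111 0.13917767 0.9952143 ]
[[ 0.0004 -0.0311  0.041 ]
 [-0.0004 -0.0022  0.041 ]] angle -1.544342082917983
t 3.45 pos [0.3949 0.0115 0.2355] q [-0.43  0.12  2.21  0.62  0.84  1.26] F [ 0.2 -0.4 -0.3] gap 0.0855
 shift [-0.015  0.022  0.875] turn [-0.0001  0.0003 -0.0143]
```

The fit is consistent: tick residuals are 0.7 px or less, the bar's line crosses the axis within 0.4 mm, and the dial stands at -1.545. Now I'll approach it.

```bash
python3 -m handwheel '[{"translation":[-0.015,0.022,0.3],"turn":[0,0,0]},{"translation":[0,0,0.4],"turn":[0,0,0]},{"translation":[0,0,0.3],"turn":[0,0,0]},{"translation":[0,0,0.2],"turn":[0,0,0]},{"translation":[0,0,0],"turn":[0,0,0]}]' 0.3 40
python3 - <<'E'
from h import *
b=np.load('box.npy');to(*dialpose(b,-1.545,.016))
E
```

```text
t: 3.95
tool_pos: [0.4211, 0.056, 0.1252]
eef_rot: [0.938, -0.265, 0.065, -0.216]
contact_force: [-0.2, 0.3, -0.3]
finger_gap: 0.0558
t 3.95 pos [0.4211 0.056  0.1252] q [-0.29  0.38  2.31  0.98  0.53  0.96] F [-0.2  0.3 -0.3] gap 0.0558
 shift [0.009 0.003 0.498] turn [-0.0002  0.0012 -0.    ]
```

```bash
python3 -m handwheel '[{"translation":[0.01,0,0.2],"turn":[0,0,0]},{"translation":[0,0,0.2],"turn":[0,0,0]},{"translation":[0,0,0.1],"turn":[0,0,0]},{"translation":[0,0,0],"turn":[0,0,0]}]' 
python3 -m handwheel '[{"translation":[0,0,0],"turn":[0,0,0]},{"translation":[0,0,0],"turn":[0,0,0]},{"translation":[0,0,0],"turn":[0,0,0]},{"translation":[0,0,0],"turn":[0,0,0]},{"translation":[0,0,0],"turn":[0,0,0]}]' -1 40
python3 - <<'E'
from h import *
b=np.load('box.npy');to(*dialpose(b,-1.545,.016))
E
```

```text
t: 4.35
tool_pos: [0.4343, 0.0733, 0.0817]
eef_rot: [0.937, -0.265, 0.067, -0.216]
contact_force: [0.3, 0.9, 0.5]
finger_gap: 0.0554
t: 4.85
tool_pos: [0.4339, 0.0728, 0.0821]
eef_rot: [0.937, -0.265, 0.067, -0.216]
contact_force: [-3.1, -3.1, 13.2]
finger_gap: 0.0154
t 4.85 pos [0.4339 0.0728 0.0821] q [-0.23  0.49  2.32  1.23  0.46  0.73] F [-3.1 -3.1 13.2] gap 0.0154
 shift [-0.008  0.003  0.018] turn [-0.0006 -0.0001 -0.0002]
```

```bash
python3 -m handwheel '[{"translation":[0,0,-0.01],"turn":[0,0,-0.02]},{"translation":[0,0,0],"turn":[0,0,-0.03]},{"translation":[0,0,0],"turn":[0,0,-0.03]},{"translation":[0,0,0],"turn":[0,0,-0.03]},{"translation":[0,0,0],"turn":[0,0,-0.03]}]' 
python3 -m handwheel '[{"translation":[0,0,0],"turn":[0,0,-0.03]},{"translation":[0,0,0],"turn":[0,0,-0.03]},{"translation":[0,0,0],"turn":[0,0,-0.03]},{"translation":[0,0,0],"turn":[0,0,-0.03]},{"translation":[0,0,0],"turn":[0,0,-0.03]}]'
python3 - <<'E'
from h import *
b=np.load('box.npy');to(*dialpose(b,.6,.016))
E
```

```text
t: 5.35
tool_pos: [0.4339, 0.0731, 0.0824]
eef_rot: [0.973, -0.053, 0.112, -0.196]
contact_force: [6.9, 8.9, -7.0]
finger_gap: 0.0147
t: 5.85
tool_pos: [0.4338, 0.0734, 0.0825]
eef_rot: [0.958, 0.176, 0.155, -0.165]
contact_force: [6.8, 11.2, -6.8]
finger_gap: 0.0152
t 5.85 pos [0.4338 0.0734 0.0825] q [-0.23  0.49  2.32  1.22  0.46 -0.18] F [ 6.8 11.2 -6.8] gap 0.0152
 shift [-0.01   0.002  0.02 ] turn [-0.0007 -0.001  -0.3918]
```

```bash
python3 -m handwheel '[{"translation":[0,0,0],"turn":[0,0,-0.03]},{"translation":[0,0,0],"turn":[0,0,-0.03]},{"translation":[0,0,0],"turn":[0,0,-0.03]},{"translation":[0,0,0],"turn":[0,0,-0.03]},{"translation":[0,0,0],"turn":[0,0,-0.03]}]' 
python3 -m handwheel '[{"translation":[0,0,0],"turn":[0,0,-0.03]},{"translation":[0,0,0],"turn":[0,0,-0.03]},{"translation":[0,0,0],"turn":[0,0,-0.03]},{"translation":[0,0,0],"turn":[0,0,-0.03]},{"translation":[0,0,0],"turn":[0,0,-0.03]}]' 
python3 -m handwheel '[{"translation":[0,0,0],"turn":[0,0,-0.03]},{"translation":[0,0,0],"turn":[0,0,-0.03]},{"translation":[0,0,0],"turn":[0,0,-0.03]},{"translation":[0,0,0],"turn":[0,0,0]},{"translation":[0,0,0],"turn":[0,0,0]}]'
python3 - <<'E'
from h import *
b=np.load('box.npy');to(*dialpose(b,.6,.016))
E
```

```text
t: 6.35
tool_pos: [0.4336, 0.0737, 0.0826]
eef_rot: [0.89, 0.395, 0.189, -0.125]
contact_force: [5.9, 13.0, -4.4]
finger_gap: 0.0151
t: 6.85
tool_pos: [0.4333, 0.0739, 0.0826]
eef_rot: [0.773, 0.592, 0.213, -0.077]
contact_force: [3.8, 13.0, -5.2]
finger_gap: 0.0153
t: 7.35
tool_pos: [0.4331, 0.0739, 0.0826]
eef_rot: [0.684, 0.694, 0.222, -0.047]
contact_force: [2.9, 13.1, -4.2]
finger_gap: 0.0154
t 7.35 pos [0.4331 0.0739 0.0826] q [-0.23  0.49  2.32  1.22  0.46 -1.4 ] F [ 2.9 13.1 -4.2] gap 0.0154
 shift [-0.01  -0.001  0.02 ] turn [-0.0004 -0.0015 -0.0028]
```

```bash
python3 -m handwheel '[{"translation":[0,0,0],"turn":[0,0,0]},{"translation":[0,0,0],"turn":[0,0,0]},{"translation":[0,0,0],"turn":[0,0,0]},{"translation":[0,0,0],"turn":[0,0,0]}]' 0.3
python3 -m handwheel '[{"translation":[0,0,-0.2],"turn":[0,0,0]},{"translation":[0,0,-0.4],"turn":[0,0,0]},{"translation":[0,0,-0.4],"turn":[0,0,0]},{"translation":[0,0,-0.4],"turn":[0,0,0]},{"translation":[0,0,-0.2],"turn":[0,0,0]}]'
python3 - <<'E'
from h import *
snap('wrist','w2.png')
b=np.load('box.npy')
c=lambda a:(np.array(a)+.5)/4-.5+[130,155]
Ti=np.linalg.inv(box_T(b))
for a in [(330,97),(437,155),(426,183),(319,122),(378,140)]: print(tf(Ti,[ray('top1.png',*c(a),.114)]).round(4))
T=panel_T(b);print(proj('w2.png',tf(T,[[.0365*np.cos(.6),.0365*np.sin(.6),.004],[0,0,.041],[.031*np.cos(.6),.031*np.sin(.6),.041]])).round(0))
E
```

```text
t: 7.75
tool_pos: [0.4333, 0.0725, 0.0821]
eef_rot: [0.684, 0.694, 0.221, -0.046]
contact_force: [-0.4, -0.4, 0.4]
finger_gap: 0.0559
t: 8.25
tool_pos: [0.3948, 0.0126, 0.2282]
eef_rot: [0.684, 0.694, 0.221, -0.044]
contact_force: [0.0, -0.4, -0.1]
finger_gap: 0.0552
[[ 0.0729 -0.0491  0.114 ]]
[[-0.0016 -0.053   0.114 ]]
[[-0.0054 -0.0352  0.114 ]]
[[ 0.0699 -0.0328  0.114 ]]
[[ 0.0336 -0.0421  0.114 ]]
[[315. 144.]
 [316. 186.]
 [315. 155.]]
```

View pics/w2.png

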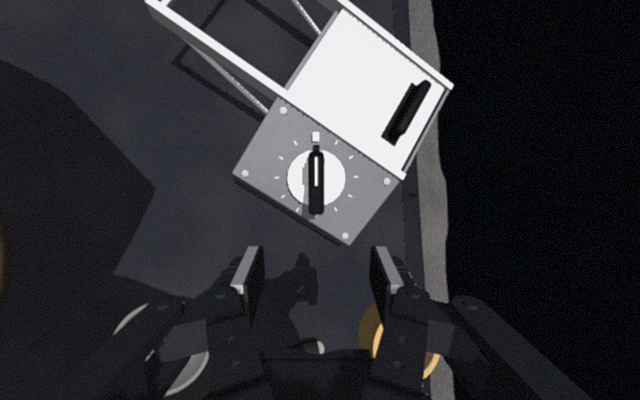

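The pointer (316,147) lines up with the thick mark (315,137), and the bar is at column 316. Next I'll check the angle numerically and move to the handle.

```bash
cat >> h.py <<'E'
def downpose(b,x,y,z,yaw):
    "TCP at box/pad coords x,y height z; tool x at yaw relative to object"
    p=(box_T(b)@[x,y,0,1])[:3];p[2]=z
    return p,R.from_euler('z',b[2]+yaw).as_matrix()@np.diag([1,-1,-1.])
def inplane(f,T,u,z):
    Ti=np.linalg.inv(T);C,K=load(f);o=tf(Ti,[C[:3,3]])[0];d=Ti[:3,:3]@C[:3,:3]@np.linalg.solve(K,[*u,1]);return o+d*(z-o[2])/d[2]
E
python3 - <<'E'
from h import *
b=np.load('box.npy');T=panel_T(b)
g=cv2.imread('pics/w2.png',0)[152:190,309:324].astype(float)
rows=[r for r in range(38) if g[r,5:11].max()>150 and g[r,2:4].max()<90 and g[r,12:14].max()<90]
print([ (r+152) for r in rows])
v=[]
for r in rows:
    w=np.clip(g[r,4:12]-70,0,None);v.append(inplane('w2.png',T,((w*np.arange(313,321)).sum()/w.sum(),r+152),.041))
v=np.array(v);k=np.polyfit(v[:,0],v[:,1],1);print('angle',np.arctan(k[0]))
B=box_T(b)
for u in [(421,81),(431,84),(384,133),(396,140)]: print(inplane('w2.png',B,u,.114).round(4),inplane('w2.png',B,u,.088).round(4))
to(*downpose(b,.041,-.043,.22,0))
E
```

```text
[157, 158, 159, 160, 161, 162, 163, 164, 165, 166, 167, 168, 169, 170, 171, 172, 173, 174, 175, 176, 177, 178, 179, 180, 181, 182, 183, 184, 185]
angle 0.5906318338152412
[ 0.0681 -0.038   0.114 ] [ 0.0895 -0.0458  0.088 ]
[ 0.0727 -0.0494  0.114 ] [ 0.0946 -0.0583  0.088 ]
[-0.0062 -0.0308  0.114 ] [ 0.008  -0.0379  0.088 ]
[-0.0048 -0.0455  0.114 ] [ 0.0096 -0.054   0.088 ]
t 8.30 pos [0.3952 0.0122 0.2295] q [-0.43  0.13  2.22  0.63  0.82 -0.89] F [-0.5  0.2  2.1] gap 0.0554
 shift [1.163 1.278 0.928] turn [ 0.044  -0.1401  0.1847]
```

```bash
python3 -m handwheel '[{"translation":[0.233,0.256,0.186],"turn":[0,0,0]},{"translation":[0.233,0.256,0.186],"turn":[0,0,0]},{"translation":[0.233,0.256,0.186],"turn":[0,0,0]},{"translation":[0.233,0.256,0.186],"turn":[0,0,0]},{"translation":[0.233,0.256,0.186],"turn":[0,0,0]}]' 0.2
python3 -m handwheel '[{"translation":[0,0,0],"turn":[0.0073,-0.0234,0.0308]},{"translation":[0,0,0],"turn":[0.0073,-0.0234,0.0308]},{"translation":[0,0,0],"turn":[0.0073,-0.0234,0.0308]},{"translation":[0,0,0],"turn":[0.0073,-0.0234,0.0308]},{"translation":[0,0,0],"turn":[0.0073,-0.0234,0.0308]}]'
python3 -m handwheel '[{"translation":[0,0,0],"turn":[0.0073,-0.0234,0.0308]},{"translation":[0,0,0],"turn":[0,0,0]}]'
python3 - <<'E'
from h import *
b=np.load('box.npy');to(*downpose(b,.041,-.042,.094,0))
E
```

```text
t: 8.8
tool_pos: [0.5353, 0.1535, 0.2151]
eef_rot: [0.684, 0.694, 0.22, -0.046]
contact_force: [0.0, -0.7, 0.6]
finger_gap: 0.0511
t: 9.3
tool_pos: [0.534, 0.1524, 0.2152]
eef_rot: [0.85, 0.526, 0.042, -0.011]
contact_force: [-1.9, 0.0, 0.5]
finger_gap: 0.0513
t: 9.5
tool_pos: [0.5347, 0.1531, 0.2148]
eef_rot: [0.874, 0.486, 0.005, -0.004]
contact_force: [-0.0, 0.4, 0.0]
finger_gap: 0.0512
t 9.50 pos [0.5347 0.1531 0.2148] q [0.15 0.41 1.75 0.01 0.97 0.7 ] F [-0.   0.4  0. ] gap 0.0512
 shift [-0.043  0.008  1.208] turn [-0.0009 -0.0041  0.0069]
```

```bash
python3 -m handwheel '[{"translation":[-0.04,0.01,0.2],"turn":[0,-0.004,0.007]},{"translation":[0,0,0.4],"turn":[0,0,0]},{"translation":[0,0,0.4],"turn":[0,0,0]},{"translation":[0,0,0.2],"turn":[0,0,0]},{"translation":[0,0,0],"turn":[0,0,0]}]'
python3 -m handwheel '[{"translation":[0,0,0],"turn":[0,0,0]},{"translation":[0,0,0],"turn":[0,0,0]},{"translation":[0,0,0],"turn":[0,0,0]},{"translation":[0,0,0],"turn":[0,0,0]},{"translation":[0,0,0],"turn":[0,0,0]}]' -1 40
python3 - <<'E'
from h import *
b=np.load('box.npy');to(*downpose(b,.041,-.042,.094,0));to(*downpose(b,.041,.10,.094,0))
E
```

```text
t: 10.0
tool_pos: [0.5313, 0.1483, 0.0928]
eef_rot: [0.879, 0.478, -0.002, -0.003]
contact_force: [0.2, -0.4, -0.6]
finger_gap: 0.0513
t: 10.5
tool_pos: [0.5337, 0.1488, 0.0971]
eef_rot: [0.879, 0.477, 0.002, -0.001]
contact_force: [0.3, -1.8, 7.1]
finger_gap: 0.0111
t 10.50 pos [0.5337 0.1488 0.0971] q [0.15 0.57 1.87 0.   0.71 0.73] F [ 0.3 -1.8  7.1] gap 0.0111
 shift [ 0.015 -0.01   0.031] turn [ 0.     -0.0011  0.    ]
t 10.50 pos [0.5337 0.1488 0.0971] q [0.15 0.57 1.87 0.   0.71 0.73] F [ 0.3 -1.8  7.1] gap 0.0111
 shift [ 0.015 -1.43   0.031] turn [ 0.     -0.0011  0.    ]
```

```bash
python3 -m handwheel '[{"translation":[0,-0.1,-0.03],"turn":[0,0,0]},{"translation":[0,-0.2,0],"turn":[0,0,0]},{"translation":[0,-0.2,0],"turn":[0,0,0]},{"translation":[0,-0.2,0],"turn":[0,0,0]},{"translation":[0,-0.2,0],"turn":[0,0,0]}]'
python3 -m handwheel '[{"translation":[0,-0.2,0],"turn":[0,0,0]},{"translation":[0,-0.15,0],"turn":[0,0,0]},{"translation":[0,-0.1,0],"turn":[0,0,0]},{"translation":[0,-0.06,0],"turn":[0,0,0]},{"translation":[0,0,0],"turn":[0,0,0]}]'
python3 - <<'E'
from h import *
b=np.load('box.npy');to(*downpose(b,.041,.10,.097,0))
E
```

```text
t: 11.0
tool_pos: [0.4565, 0.1985, 0.0976]
eef_rot: [0.879, 0.477, -0.0, -0.002]
contact_force: [6.8, 5.9, -29.9]
finger_gap: 0.0108
t: 11.5
tool_pos: [0.4157, 0.2252, 0.0979]
eef_rot: [0.879, 0.477, 0.001, -0.0]
contact_force: [15.8, -7.7, -33.1]
finger_gap: 0.0108
t 11.50 pos [0.4157 0.2252 0.0979] q [0.36 0.48 2.06 0.   0.6  0.93] F [ 15.8  -7.7 -33.1] gap 0.0108
 shift [ 0.017 -0.025  0.009] turn [ 0.0002 -0.0006  0.0004]
```

```bash
python3 -m handwheel '[{"translation":[0,0,0.025],"turn":[0,0,0]},{"translation":[0,-0.02,0],"turn":[0,0,0]},{"translation":[0,-0.02,0],"turn":[0,0,0]},{"translation":[0,0,0],"turn":[0,0,0]}]'
python3 - <<'E'
from h import *
b=np.load('box.npy');to(*downpose(b,.041,.10,.097,0))
E
```

```text
t: 11.9
tool_pos: [0.4156, 0.2258, 0.0976]
eef_rot: [0.879, 0.477, 0.004, 0.002]
contact_force: [26.1, -36.0, -2.4]
finger_gap: 0.011
t 11.90 pos [0.4156 0.2258 0.0976] q [ 0.36  0.48  2.06 -0.    0.59  0.94] F [ 26.1 -36.   -2.4] gap 0.0110
 shift [ 0.013 -0.021  0.006] turn [ 0.002  -0.0017  0.0005]
```

```bash
python3 -m handwheel '[{"translation":[0,0.04,0],"turn":[0,0,0]},{"translation":[0,0,0],"turn":[0,0,0]}]'
python3 -m handwheel '[{"translation":[0,0,0],"turn":[0,0,0]},{"translation":[0,0,0],"turn":[0,0,0]},{"translation":[0,0,0],"turn":[0,0,0]},{"translation":[0,0,0],"turn":[0,0,0]}]' 0.3
python3 -m handwheel '[{"translation":[0,0,-0.2],"turn":[0,0,0]},{"translation":[0,0,-0.4],"turn":[0,0,0]},{"translation":[0,0,-0.5],"turn":[0,0,0]},{"translation":[0,0,-0.3],"turn":[0,0,0]},{"translation":[0,0,0],"turn":[0,0,0]}]' 1
python3 - <<'E'
from h import *
b=np.load('box.npy');to(*downpose(b,.041,.0,.23,np.pi/2))
E
```

```text
t: 12.1
tool_pos: [0.416, 0.2253, 0.0975]
eef_rot: [0.879, 0.476, 0.002, -0.001]
contact_force: [5.4, -9.4, 4.3]
finger_gap: 0.0107
t: 12.5
tool_pos: [0.4147, 0.2258, 0.0965]
eef_rot: [0.879, 0.477, 0.0, -0.001]
contact_force: [-0.1, -0.9, -0.6]
finger_gap: 0.0556
t: 13.0
tool_pos: [0.416, 0.2259, 0.2402]
eef_rot: [0.879, 0.477, 0.004, -0.001]
contact_force: [-0.0, 0.4, -0.1]
finger_gap: 0.0854
t 13.00 pos [0.416  0.2259 0.2402] q [0.36 0.26 1.91 0.   0.96 0.93] F [-0.   0.4 -0.1] gap 0.0854
 shift [0.009 0.976 0.104] turn [ 0.0023 -0.0013 -0.5   ]
```

```bash
python3 -m handwheel '[{"translation":[0,0.33,0],"turn":[0,0,0]},{"translation":[0.01,0.33,0],"turn":[0,0,0]},{"translation":[0,0.32,0],"turn":[0,0,0]},{"translation":[0,0,0],"turn":[0,0,-0.04]},{"translation":[0,0,0],"turn":[0,0,-0.04]}]'
python3 -m handwheel '[{"translation":[0,0,0],"turn":[0,0,-0.045]},{"translation":[0,0,0],"turn":[0,0,-0.045]},{"translation":[0,0,0],"turn":[0,0,-0.045]},{"translation":[0,0,0],"turn":[0,0,-0.045]},{"translation":[0,0,0],"turn":[0,0,-0.045]}]'
python3 -m handwheel '[{"translation":[0,0,0],"turn":[0,0,-0.045]},{"translation":[0,0,0],"turn":[0,0,-0.045]},{"translation":[0,0,0],"turn":[0,0,-0.045]},{"translation":[0,0,0],"turn":[0,0,-0.045]},{"translation":[0,0,0],"turn":[0,0,-0.015]}]'
python3 -m handwheel '[{"translation":[0,0,0],"turn":[0,0,0]}]'
python3 - <<'E'
from h import *
b=np.load('box.npy');to(*downpose(b,.041,.0,.23,np.pi/2));snap('wrist','w3.png')
B=box_T(b);print(proj('w3.png',tf(B,[[.01,-.0625,.059],[.072,-.0625,.059],[.072,.0625,.059],[.01,.0625,.059]])).round(0).tolist())
E
```

```text
t: 13.5
tool_pos: [0.4978, 0.172, 0.2348]
eef_rot: [0.811, 0.585, -0.001, -0.002]
contact_force: [0.1, 0.2, -0.4]
finger_gap: 0.0851
t: 14.0
tool_pos: [0.4972, 0.1727, 0.2351]
eef_rot: [0.558, 0.83, 0.0, -0.002]
contact_force: [-0.3, 0.3, -0.1]
finger_gap: 0.0852
t: 14.5
tool_pos: [0.4972, 0.1727, 0.2351]
eef_rot: [0.282, 0.959, 0.001, -0.001]
contact_force: [0.3, -0.4, 0.5]
finger_gap: 0.0853
t: 14.6
tool_pos: [0.4973, 0.1727, 0.2352]
eef_rot: [0.284, 0.959, 0.001, -0.001]
contact_force: [0.5, -0.8, 0.1]
finger_gap: 0.0856
t 14.60 pos [0.4973 0.1727 0.2352] q [ 0.21  0.35  1.79  0.    1.   -0.79] F [ 0.5 -0.8  0.1] gap 0.0856
 shift [-0.006  0.013  0.052] turn [ 0.0002 -0.001   0.0001]
[[291.0, 231.0], [344.0, 231.0], [348.0, 121.0], [288.0, 121.0]]
```

View pics/w3.png

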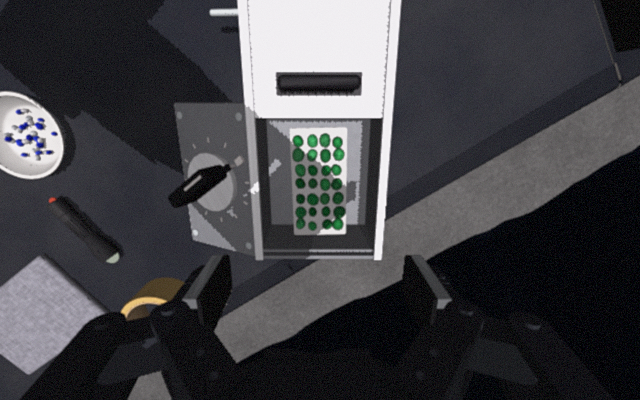

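The lid is open with its handle at (319,83), and the card's corners are near (291,128), (347,128), (348,235) and (293,235). Next I'll fit the card and check the dial's projection.

Run:
```python
from h import *
from scipy.optimize import least_squares as LS
f='w3.png';b=np.load('box.npy');B=box_T(b);T=panel_T(b)
print('dial: axis top, bar end, pointer tip, mark',proj(f,tf(T,[[0,0,.041],[.031*np.cos(.6),.031*np.sin(.6),.041],[.0365*np.cos(.6),.0365*np.sin(.6),.004],[.0445*np.cos(.6),.0445*np.sin(.6),.003]])).round(0).tolist())
print('lid edge,rail ends',proj(f,tf(B,[[0.041,.067,.088],[-.027,-.081,.093],[.109,-.081,.093]])).round(0).tolist())
px=np.array([(291,128),(347,128),(348,235),(293,235)],float)
P=np.array([(-.031,.0625,.059),(.031,.0625,.059),(.031,-.0625,.059),(-.031,-.0625,.059)])
def fn(p): return (proj(f,tf(B,tf(box_T(p),P)))-px).ravel()
r=LS(fn,[.041,0,0]);print(r.x,r.fun.round(1))
i=cv2.imread('pics/w3.png')[90:265,160:400];cv2.imwrite('pics/c3.png',cv2.resize(i,None,fx=3.3,fy=3.3,interpolation=cv2.INTER_CUBIC))
```

```text
dial: axis top, bar end, pointer tip, mark [[183.0, 190.0], [201.0, 175.0], [232.0, 165.0], [238.0, 161.0]]
lid edge,rail ends [[318.0, 117.0], [255.0, 260.0], [381.0, 260.0]]
[ 0.04293916 -0.00644086  0.01306449] [-1.4 -0.5  1.8 -1.4 -1.3  0.9  1.   1.6]
```

View pics/c3.png

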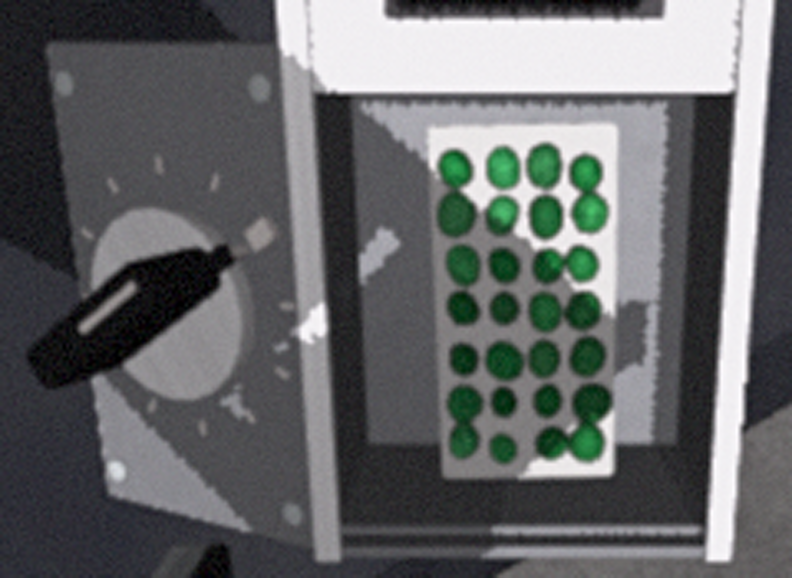

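Run:
```python
from h import *
from scipy.optimize import least_squares as LS
f='w3.png';b=np.load('box.npy');B=box_T(b)
px=(np.array([(428,126),(615,123),(614,474),(441,478)])+.5)/3.3-.5+[160,90]
P=np.array([(-.031,.0625,.059),(.031,.0625,.059),(.031,-.0625,.059),(-.031,-.0625,.059)])
r=LS(lambda p:(proj(f,tf(B,tf(box_T(p),P)))-px).ravel(),[.041,0,0]);print(r.x,r.fun.round(1))
np.save('card.npy',r.x)
to(*downpose(b,.042,r.x[1],.0425,np.pi/2+r.x[2]))
```

```text
[ 0.04168062 -0.00551498  0.01824478] [-1.3 -1.1  1.3 -1.3  0.2  1.7 -0.1  1.5]
t 14.65 pos [0.4973 0.1727 0.2354] q [ 0.21  0.35  1.79  0.    1.   -0.79] F [-0.2  0.1  1. ] gap 0.0852
 shift [-0.066  0.021  1.929] turn [ 0.0002 -0.0009 -0.0063]
```

```bash
python3 -m handwheel '[{"translation":[-0.066,0.02,0.1],"turn":[0,0,-0.006]},{"translation":[0,0,0.3],"turn":[0,0,0]},{"translation":[0,0,0.4],"turn":[0,0,0]},{"translation":[0,0,0.3],"turn":[0,0,0]},{"translation":[0,0,0],"turn":[0,0,0]}]' 0.74 40
python3 - <<'E'
from h import *
b=np.load('box.npy');r=np.load('card.npy');to(*downpose(b,.042,r[1],.0425,np.pi/2+r[2]))
E
```

```text
t: 15.15
tool_pos: [0.5026, 0.1704, 0.1223]
eef_rot: [0.276, 0.961, -0.001, -0.004]
contact_force: [0.9, -0.3, 0.4]
finger_gap: 0.074
t 15.15 pos [0.5026 0.1704 0.1223] q [ 0.2   0.5   1.9   0.    0.75 -0.81] F [ 0.9 -0.3  0.4] gap 0.0740
 shift [-0.009  0.015  0.798] turn [-0.001  -0.0022 -0.0001]
```

```bash
python3 -m handwheel '[{"translation":[-0.01,0.015,0.2],"turn":[-0.001,-0.002,0]},{"translation":[0,0,0.25],"turn":[0,0,0]},{"translation":[0,0,0.2],"turn":[0,0,0]},{"translation":[0,0,0.13],"turn":[0,0,0]},{"translation":[0,0,0],"turn":[0,0,0]}]'
python3 -m handwheel '[{"translation":[0,0,0],"turn":[0,0,0]},{"translation":[0,0,0],"turn":[0,0,0]},{"translation":[0,0,0],"turn":[0,0,0]},{"translation":[0,0,0],"turn":[0,0,0]}]' 0 40
python3 - <<'E'
from h import *
b=np.load('box.npy');r=np.load('card.npy');to(*downpose(b,.042,r[1],.0425,np.pi/2+r[2]))
E
```

```text
t: 15.65
tool_pos: [0.5061, 0.1718, 0.0476]
eef_rot: [0.276, 0.961, 0.001, 0.002]
contact_force: [-0.1, 0.0, 0.6]
finger_gap: 0.0746
t: 16.05
tool_pos: [0.5067, 0.172, 0.0494]
eef_rot: [0.276, 0.961, 0.002, 0.004]
contact_force: [-1.0, -0.7, 6.6]
finger_gap: 0.0601
t 16.05 pos [0.5067 0.172  0.0494] q [ 0.2   0.62  1.95  0.    0.56 -0.81] F [-1.  -0.7  6.6] gap 0.0601
 shift [ 0.023 -0.023  0.069] turn [0.0019 0.0019 0.0001]
```

The z reading is about 5 mm higher than planned, so the grip would be shallow. I'll reopen, go lower and grip again.

```bash
python3 -m handwheel '[{"translation":[0,0,0],"turn":[0,0,0]},{"translation":[0,0,0],"turn":[0,0,0]},{"translation":[0,0,0.03],"turn":[0,0,0]},{"translation":[0,0,0.03],"turn":[0,0,0]},{"translation":[0,0,0],"turn":[0,0,0]}]' 0.74
python3 - <<'E'
from h import *
b=np.load('box.npy');r=np.load('card.npy');to(*downpose(b,.042,r[1],.0425,np.pi/2+r[2]))
E
```

```text
t: 16.55
tool_pos: [0.5062, 0.1719, 0.0419]
eef_rot: [0.276, 0.961, 0.002, 0.003]
contact_force: [-0.4, -0.6, 0.7]
finger_gap: 0.0739
t 16.55 pos [0.5062 0.1719 0.0419] q [ 0.2   0.64  1.95  0.    0.55 -0.81] F [-0.4 -0.6  0.7] gap 0.0739
 shift [ 0.019 -0.019 -0.007] turn [0.0015 0.0013 0.    ]
```

```bash
python3 -m handwheel '[{"translation":[0.02,-0.02,0.01],"turn":[0.0015,0.0013,0]},{"translation":[0,0,0],"turn":[0,0,0]}]' 
python3 -m handwheel '[{"translation":[0,0,0],"turn":[0,0,0]},{"translation":[0,0,0],"turn":[0,0,0]},{"translation":[0,0,0],"turn":[0,0,0]},{"translation":[0,0,0],"turn":[0,0,0]}]' 0 40
python3 -m handwheel '[{"translation":[0,0,-0.02],"turn":[0,0,0]},{"translation":[0,0,-0.05],"turn":[0,0,0]},{"translation":[0,0,-0.08],"turn":[0,0,0]},{"translation":[0,0,-0.1],"turn":[0,0,0]},{"translation":[0,0,0],"turn":[0,0,0]}]'
python3 - <<'E'
from h import *
b=np.load('box.npy');r=np.load('card.npy');to(*downpose(b,.042,r[1],.0425,np.pi/2+r[2]))
E
```

```text
t: 16.75
tool_pos: [0.5031, 0.1712, 0.041]
eef_rot: [0.276, 0.961, -0.0, -0.0]
contact_force: [-0.4, -0.2, -0.6]
finger_gap: 0.0746
t: 17.15
tool_pos: [0.5035, 0.1713, 0.0415]
eef_rot: [0.276, 0.961, 0.0, 0.0]
contact_force: [-0.4, 0.2, 4.8]
finger_gap: 0.0608
t: 17.65
tool_pos: [0.5041, 0.1714, 0.0678]
eef_rot: [0.276, 0.961, 0.0, 0.001]
contact_force: [-1.0, 1.4, -1.3]
finger_gap: 0.061
t 17.65 pos [0.5041 0.1714 0.0678] q [ 0.2   0.59  1.94 -0.    0.61 -0.81] F [-1.   1.4 -1.3] gap 0.0610
 shift [ 0.004 -0.004  0.253] turn [0.0005 0.0006 0.0001]
```

```bash
python3 -m handwheel '[{"translation":[0,0,-0.2],"turn":[0,0,0]},{"translation":[0,0,-0.35],"turn":[0,0,0]},{"translation":[0,0,-0.4],"turn":[0,0,0]},{"translation":[0,0,-0.3],"turn":[0,0,0]},{"translation":[0,0,-0.1],"turn":[0,0,0]}]'
python3 - <<'E'
from h import *
b=np.load('pad.npy');to(*downpose(b,0,0,.2,np.pi/2))
E
```

```text
t: 18.15
tool_pos: [0.5041, 0.1715, 0.2042]
eef_rot: [0.276, 0.961, 0.001, 0.002]
contact_force: [0.4, -0.0, -1.8]
finger_gap: 0.061
t 18.15 pos [0.5041 0.1715 0.2042] q [ 0.2   0.39  1.82 -0.    0.93 -0.81] F [ 0.4 -0.  -1.8] gap 0.0610
 shift [-2.139 -4.315  0.036] turn [0.0015 0.0006 0.3126]
```

```bash
python3 -m handwheel '[{"translation":[-0.07,-0.14,0],"turn":[0,0,0]},{"translation":[-0.143,-0.288,0],"turn":[0,0,0]},{"translation":[-0.143,-0.288,0],"turn":[0,0,0]},{"translation":[-0.143,-0.288,0],"turn":[0,0,0]},{"translation":[-0.143,-0.288,0],"turn":[0,0,0]}]' >/dev/null
python3 -m handwheel '[{"translation":[-0.143,-0.288,0],"turn":[0,0,0]},{"translation":[-0.143,-0.288,0],"turn":[0,0,0]},{"translation":[-0.143,-0.288,0],"turn":[0,0,0]},{"translation":[-0.143,-0.288,0],"turn":[0,0,0]},{"translation":[-0.143,-0.288,0],"turn":[0,0,0]}]' >/dev/null
python3 -m handwheel '[{"translation":[-0.143,-0.288,0],"turn":[0,0,0]},{"translation":[-0.143,-0.288,0],"turn":[0,0,0]},{"translation":[-0.143,-0.288,0],"turn":[0,0,0]},{"translation":[-0.143,-0.288,0],"turn":[0,0,0]},{"translation":[-0.143,-0.288,0],"turn":[0,0,0]}]' 
python3 -m handwheel '[{"translation":[-0.07,-0.14,0],"turn":[0,0,0.02]},{"translation":[0,0,0],"turn":[0,0,0.033]},{"translation":[0,0,0],"turn":[0,0,0.033]},{"translation":[0,0,0],"turn":[0,0,0.033]},{"translation":[0,0,0],"turn":[0,0,0.033]}]' 
python3 -m handwheel '[{"translation":[0,0,0],"turn":[0,0,0.033]},{"translation":[0,0,0],"turn":[0,0,0.033]},{"translation":[0,0,0],"turn":[0,0,0.033]},{"translation":[0,0,0],"turn":[0,0,0.033]},{"translation":[0,0,0],"turn":[0,0,0.028]}]' 
python3 -m handwheel '[{"translation":[0,0,0],"turn":[0,0,0]}]'
python3 - <<'E'
from h import *
b=np.load('pad.npy');to(*downpose(b,0,0,.10,np.pi/2))
snap('wrist','w4.png')
P=box_T(b);print(proj('w4.png',tf(P,[[.065,.095,.012],[.065,-.095,.012],[-.065,-.095,.012],[-.065,.095,.012]])).round(0).tolist())
s=arm.read_state();C=np.eye(4);C[:3,:3]=R.from_quat(s['eef_rot']).as_matrix();C[:3,3]=s['tool_pos']
print('card top',proj('w4.png',tf(C,[[x,y,-.0175] for x,y in [(.0625,.031),(.0625,-.031),(-.0625,-.031),(-.0625,.031)]])).round(0).tolist())
E
```

```text
t: 19.65
tool_pos: [0.4566, -0.2938, 0.1994]
eef_rot: [0.276, 0.961, 0.0, -0.001]
contact_force: [-0.5, 0.5, -0.8]
finger_gap: 0.061
t: 20.15
tool_pos: [0.4554, -0.3081, 0.1993]
eef_rot: [0.497, 0.868, 0.0, -0.001]
contact_force: [-0.6, 0.6, -0.8]
finger_gap: 0.0609
t: 20.65
tool_pos: [0.4554, -0.308, 0.1993]
eef_rot: [0.697, 0.717, -0.0, -0.001]
contact_force: [0.2, -0.4, -0.8]
finger_gap: 0.0607
t: 20.75
tool_pos: [0.4556, -0.308, 0.1995]
eef_rot: [0.696, 0.718, -0.0, -0.001]
contact_force: [0.9, 0.0, -1.6]
finger_gap: 0.0607
t 20.75 pos [ 0.4556 -0.308   0.1995] q [-0.71  0.42  1.78 -0.    0.94 -0.75] F [ 0.9  0.  -1.6] gap 0.0607
 shift [0.    0.016 0.995] turn [-0.0006 -0.0005  0.0001]
[[381.0, 87.0], [371.0, 251.0], [266.0, 251.0], [256.0, 87.0]]
card top [[391.0, 143.0], [242.0, 144.0], [261.0, 375.0], [374.0, 375.0]]
```

View pics/w4.png

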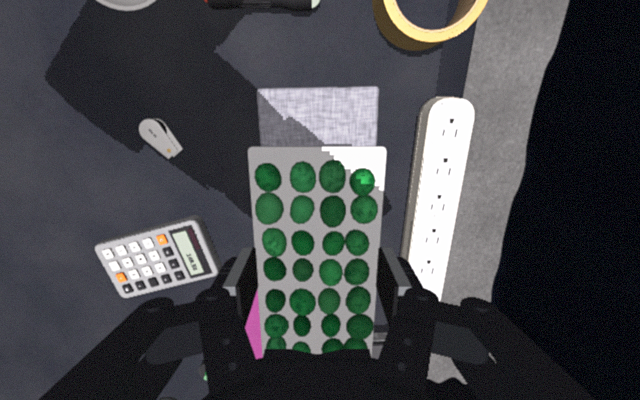

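Card held face up over the pad: far corners at (248,148) and (387,148), pad far edge at row 87, columns 258–379. It looks a little lower in the grip than modelled, so I'll fit that.

Run:
```python
from h import *
from scipy.optimize import least_squares as LS
f='w4.png';s=arm.read_state();C=np.eye(4);C[:3,:3]=R.from_quat(s['eef_rot']).as_matrix();C[:3,3]=s['tool_pos']
# far corners exactly; side edges as points on line at rows 240 & 340
g=cv2.imread('pics/w4.png',0).astype(int)
for r in (155,180,215): 
    x=np.arange(225,410);d=np.diff(cv2.GaussianBlur(g[r-2:r+3].mean(0).astype(np.float32)[None],(5,1),0)[0,225:411]);print(r,x[np.argsort(-abs(d))[:8]].tolist())
c=g[130:165,280:320].mean(1);print('far row',130+np.argmax(np.diff(c)))
px=np.array([(248,148),(387,148)],float)
fn=lambda p:(proj(f,tf(C,[[p[0]+.0625,p[1]+.031,p[2]],[p[0]+.0625,p[1]-.031,p[2]]]))-px[::-1]).ravel()
r=LS(fn,[0,0,-.0175],x_scale=.01);print(r.x,r.fun.round(1))
K=load(f)[1];print('f',K[0,0],'cam in tool',(np.linalg.inv(C)@load(f)[0]).round(3))
P=np.load('pad.npy')
for u,xy in (((258,87),(-.065,.095)),((379,87),(.065,.095))): print(inplane(f,box_T(P),u,.012).round(4))
```

```text
155 [386, 385, 247, 387, 246, 248, 384, 333]
180 [384, 374, 383, 373, 385, 249, 375, 349]
215 [251, 381, 344, 319, 320, 252, 345, 281]
far row 146
[-0.00309944  0.00044504 -0.00917977] [-0.  -0.3  0.   0.3]
f 296.57572200907356 cam in tool [[-0.004 -0.952 -0.307  0.078]
 [ 1.    -0.004 -0.001  0.   ]
 [ 0.    -0.307  0.952 -0.142]
 [ 0.     0.     0.     1.   ]]
[-0.0628  0.0948  0.012 ]
[0.0633 0.0947 0.012 ]
```

```bash
python3 -m handwheel '[{"translation":[0.02,0.015,0.2],"turn":[0,0,0]},{"translation":[0,0,0.4],"turn":[0,0,0]},{"translation":[0,0,0.4],"turn":[0,0,0]},{"translation":[0,0,0.3],"turn":[0,0,0]},{"translation":[0,0,0.2],"turn":[0,0,0]}]' 
python3 -m handwheel '[{"translation":[0,0,0.1],"turn":[0,0,0]},{"translation":[0,0,0.05],"turn":[0,0,0]},{"translation":[0,0,0],"turn":[0,0,0]},{"translation":[0,0,0],"turn":[0,0,0]}]' 
python3 -m handwheel '[{"translation":[0,0,0.03],"turn":[0,0,0]},{"translation":[0,0,0],"turn":[0,0,0]}]' 
python3 -m handwheel '[{"translation":[0,0,0.03],"turn":[0,0,0]},{"translation":[0,0,0],"turn":[0,0,0]}]'
python3 - <<'E'
from h import *
b=np.load('pad.npy');to(*downpose(b,0,0,.0205,np.pi/2))
E
```

```text
t: 21.3
tool_pos: [0.4569, -0.3053, 0.0484]
eef_rot: [0.695, 0.719, -0.0, -0.002]
contact_force: [0.3, 0.1, -0.8]
finger_gap: 0.0614
t: 21.7
tool_pos: [0.4584, -0.3062, 0.0371]
eef_rot: [0.695, 0.719, 0.0, 0.001]
contact_force: [-0.5, -0.7, -0.2]
finger_gap: 0.0612
t: 21.9
tool_pos: [0.4582, -0.306, 0.0336]
eef_rot: [0.696, 0.718, 0.0, 0.001]
contact_force: [0.1, 0.3, -1.2]
finger_gap: 0.0612
t: 22.1
tool_pos: [0.4581, -0.3059, 0.0301]
eef_rot: [0.696, 0.718, 0.0, 0.0]
contact_force: [-0.2, 0.2, -0.6]
finger_gap: 0.0608
t 22.10 pos [ 0.4581 -0.3059  0.0301] q [-0.71  0.67  1.91  0.    0.56 -0.74] F [-0.2  0.2 -0.6] gap 0.0608
 shift [-0.019 -0.011  0.096] turn [0.0001 0.     0.0006]
```

```bash
for i in 1; do python3 -m handwheel '[{"translation":[0,0,0.03],"turn":[0,0,0]},{"translation":[0,0,0.02],"turn":[0,0,0]},{"translation":[0,0,0],"turn":[0,0,0]}]' ; done
python3 -m handwheel '[{"translation":[0,0,0.02],"turn":[0,0,0]},{"translation":[0,0,0],"turn":[0,0,0]}]'
python3 -m handwheel '[{"translation":[0,0,0.02],"turn":[0,0,0]},{"translation":[0,0,0],"turn":[0,0,0]}]'
```

```text
t: 22.4
tool_pos: [0.458, -0.3058, 0.0249]
eef_rot: [0.696, 0.718, 0.0, -0.0]
contact_force: [-0.2, 0.3, -0.6]
finger_gap: 0.0609
t: 22.6
tool_pos: [0.458, -0.3059, 0.023]
eef_rot: [0.696, 0.718, 0.0, 0.0]
contact_force: [-0.5, -0.2, -0.7]
finger_gap: 0.0609
t: 22.8
tool_pos: [0.458, -0.3059, 0.021]
eef_rot: [0.696, 0.718, 0.0, 0.0]
contact_force: [0.4, -0.4, -0.6]
finger_gap: 0.0608
```

```bash
python3 -m handwheel '[{"translation":[0,0,0.015],"turn":[0,0,0]},{"translation":[0,0,0],"turn":[0,0,0]}]'
python3 -m handwheel '[{"translation":[0,0,0.015],"turn":[0,0,0]},{"translation":[0,0,0],"turn":[0,0,0]}]'
```

```text
t: 23.0
tool_pos: [0.4581, -0.3059, 0.0196]
eef_rot: [0.696, 0.718, 0.0, 0.0]
contact_force: [-0.3, 0.6, -0.2]
finger_gap: 0.0607
t: 23.2
tool_pos: [0.4581, -0.3059, 0.0181]
eef_rot: [0.696, 0.718, 0.0, 0.0]
contact_force: [0.3, 0.2, -1.1]
finger_gap: 0.061
```

```bash
python3 -m handwheel '[{"translation":[0,0,0.015],"turn":[0,0,0]},{"translation":[0,0,0],"turn":[0,0,0]}]'
python3 -m handwheel '[{"translation":[0,0,0.015],"turn":[0,0,0]},{"translation":[0,0,0],"turn":[0,0,0]}]'
```

```text
t: 23.4
tool_pos: [0.4581, -0.3059, 0.0166]
eef_rot: [0.696, 0.718, 0.0, 0.0]
contact_force: [0.6, -0.7, -1.4]
finger_gap: 0.0609
t: 23.6
tool_pos: [0.458, -0.3059, 0.0151]
eef_rot: [0.696, 0.718, 0.0, 0.0]
contact_force: [-0.9, 0.2, -0.9]
finger_gap: 0.0609
```

```bash
python3 -m handwheel '[{"translation":[0,0,0.01],"turn":[0,0,0]},{"translation":[0,0,0],"turn":[0,0,0]}]'
python3 -m handwheel '[{"translation":[0,0,0.01],"turn":[0,0,0]},{"translation":[0,0,0],"turn":[0,0,0]}]'
```

```text
t: 23.8
tool_pos: [0.4581, -0.3059, 0.0142]
eef_rot: [0.696, 0.718, 0.0, 0.0]
contact_force: [0.2, -0.7, -0.5]
finger_gap: 0.0607
t: 24.0
tool_pos: [0.4581, -0.3059, 0.0131]
eef_rot: [0.696, 0.718, 0.0, 0.0]
contact_force: [0.1, 0.6, -1.3]
finger_gap: 0.061
```

```bash
python3 -m handwheel '[{"translation":[0,0,0.01],"turn":[0,0,0]},{"translation":[0,0,0],"turn":[0,0,0]}]'
python3 -m handwheel '[{"translation":[0,0,0.01],"turn":[0,0,0]},{"translation":[0,0,0],"turn":[0,0,0]}]'
```

```text
t: 24.2
tool_pos: [0.4581, -0.3059, 0.0122]
eef_rot: [0.696, 0.718, 0.0, 0.0]
contact_force: [-0.1, -0.3, -0.7]
finger_gap: 0.0608
t: 24.4
tool_pos: [0.4581, -0.3059, 0.0112]
eef_rot: [0.696, 0.718, 0.0, 0.0]
contact_force: [0.1, -0.5, -0.5]
finger_gap: 0.0609
```

```bash
python3 -m handwheel '[{"translation":[0,0,0.01],"turn":[0,0,0]},{"translation":[0,0,0],"turn":[0,0,0]}]'
python3 - <<'E'
from h import *
snap('wrist','w5.png')
i=cv2.imread('pics/w5.png');cv2.imwrite('pics/w5v.png',i)
E
```

```text
t: 24.6
tool_pos: [0.4581, -0.3059, 0.0101]
eef_rot: [0.696, 0.718, 0.0, 0.0]
contact_force: [0.5, -0.3, -1.6]
finger_gap: 0.0606
```

View pics/w5v.png

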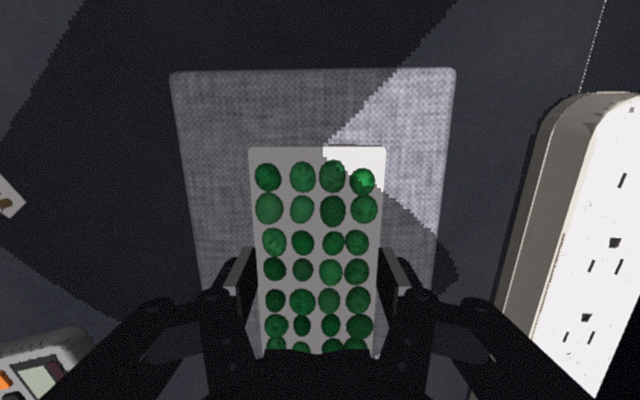

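The card is still above the pad: there's no contact force, and the visual scale gives a gap of about 5 mm. I'll keep lowering in small steps.

```bash
python3 -m handwheel '[{"translation":[0,0,0.01],"turn":[0,0,0]},{"translation":[0,0,0],"turn":[0,0,0]}]'
python3 -m handwheel '[{"translation":[0,0,0.01],"turn":[0,0,0]},{"translation":[0,0,0],"turn":[0,0,0]}]'
```

```text
t: 24.85
tool_pos: [0.4581, -0.3059, 0.0091]
eef_rot: [0.696, 0.718, 0.0, 0.0]
contact_force: [0.5, 0.7, -1.1]
finger_gap: 0.0611
t: 25.05
tool_pos: [0.4581, -0.3059, 0.0082]
eef_rot: [0.696, 0.718, 0.0, 0.0]
contact_force: [-0.0, -0.2, -1.8]
finger_gap: 0.0608
```

```bash
python3 -m handwheel '[{"translation":[0,0,0.01],"turn":[0,0,0]},{"translation":[0,0,0],"turn":[0,0,0]}]'
python3 -m handwheel '[{"translation":[0,0,0.01],"turn":[0,0,0]},{"translation":[0,0,0],"turn":[0,0,0]}]'
```

```text
t: 25.25
tool_pos: [0.4581, -0.3059, 0.0072]
eef_rot: [0.696, 0.718, 0.0, 0.0]
contact_force: [0.2, 0.1, -0.9]
finger_gap: 0.0608
t: 25.45
tool_pos: [0.4582, -0.3059, 0.0069]
eef_rot: [0.696, 0.718, 0.0, 0.0]
contact_force: [-2.1, 0.9, 9.0]
finger_gap: 0.0607
```

Contact at z = 0.007 with 9 N. I'll ease off slightly and release.

```bash
python3 -m handwheel '[{"translation":[0,0,-0.005],"turn":[0,0,0]},{"translation":[0,0,0],"turn":[0,0,0]}]' - 20
python3 -m handwheel '[{"translation":[0,0,0],"turn":[0,0,0]},{"translation":[0,0,0],"turn":[0,0,0]},{"translation":[0,0,0],"turn":[0,0,0]},{"translation":[0,0,0],"turn":[0,0,0]}]' 0.75
python3 -m handwheel '[{"translation":[0,0,-0.1],"turn":[0,0,0]},{"translation":[0,0,-0.2],"turn":[0,0,0]},{"translation":[0,0,-0.4],"turn":[0,0,0]},{"translation":[0,0,-0.4],"turn":[0,0,0]},{"translation":[0,0,-0.4],"turn":[0,0,0]}]'
python3 -m handwheel '[{"translation":[-0.4,0,-0.3],"turn":[0,0,0]},{"translation":[-0.4,0,0],"turn":[0,0,0]},{"translation":[-0.4,0,0],"turn":[0,0,0]},{"translation":[-0.2,0,0],"turn":[0,0,0]},{"translation":[0,0,0],"turn":[0,0,0]}]'
python3 - <<'E'
from h import *
to([.4,-.4,.2]);snap('wrist','w6.png');snap('top','top2.png')
w=cv2.imread('pics/w6.png');t=cv2.imread('pics/top2.png')[150:310,130:450]
cv2.imwrite('pics/m6.png',np.vstack([cv2.resize(w,(480,300)),cv2.resize(t,(600,300))[:, :480]]) if 0 else np.vstack([cv2.resize(w,(480,300)),cv2.resize(t,(480,240),interpolation=cv2.INTER_CUBIC)]))
E
```

```text
t: 25.65
tool_pos: [0.4582, -0.306, 0.0069]
eef_rot: [0.696, 0.718, 0.0, 0.0]
contact_force: [-0.7, 0.8, 3.7]
finger_gap: 0.0611
t: 26.05
tool_pos: [0.4581, -0.3059, 0.0067]
eef_rot: [0.696, 0.718, 0.0, 0.0]
contact_force: [0.1, 0.2, -0.4]
finger_gap: 0.0747
t: 26.55
tool_pos: [0.4578, -0.3057, 0.159]
eef_rot: [0.696, 0.718, 0.0, 0.0]
contact_force: [1.2, -1.0, 0.5]
finger_gap: 0.0746
t: 27.05
tool_pos: [0.4621, -0.448, 0.1871]
eef_rot: [0.696, 0.718, -0.0, 0.001]
contact_force: [0.2, 0.3, 0.0]
finger_gap: 0.0747
t 27.05 pos [ 0.4621 -0.448   0.1871] q [-0.87  0.56  1.56 -0.    1.02 -0.9 ] F [0.2 0.3 0. ] gap 0.0747
 shift [ 0.498 -0.606 -0.13 ]
```

View pics/m6.png

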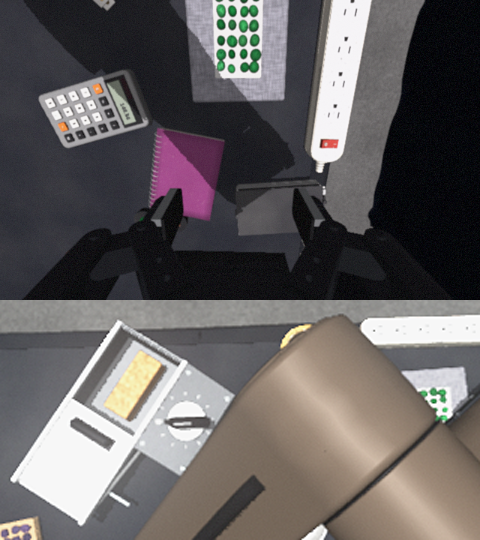

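The card lies on the pad, and the box shows the open lid and empty plinth. I'll do one last close check of the centring.

```bash
python3 -m handwheel '[{"translation":[0.4,0,-0.2],"turn":[0,0,0]},{"translation":[0.4,0,-0.2],"turn":[0,0,0]},{"translation":[0.4,0,-0.2],"turn":[0,0,0]},{"translation":[0,0,0],"turn":[0,0,0]},{"translation":[0,0,0],"turn":[0,0,0]}]'
python3 - <<'E'
from h import *
snap('wrist','w7.png');i=cv2.imread('pics/w7.png')[40:300,200:440];cv2.imwrite('pics/c7.png',cv2.resize(i,None,fx=2.3,fy=2.3,interpolation=cv2.INTER_CUBIC))
E
```

```text
t: 27.65
tool_pos: [0.4589, -0.3243, 0.2478]
eef_rot: [0.695, 0.719, 0.0, 0.001]
contact_force: [0.5, 0.3, -0.7]
finger_gap: 0.0747
```

View pics/c7.png

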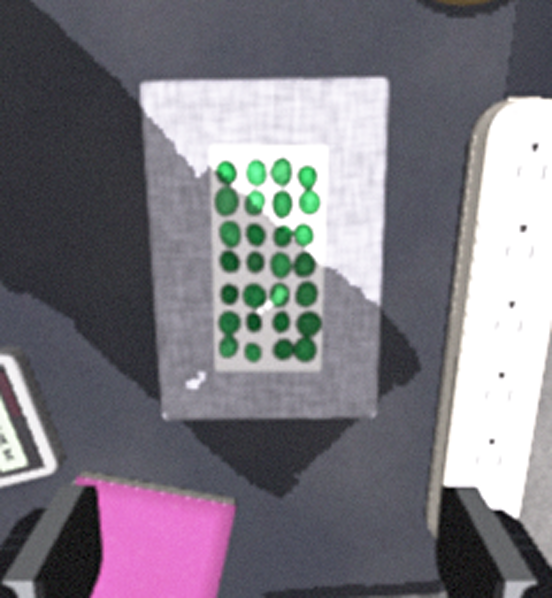

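Pad corners are (141,82), (388,78), (376,416) and (163,418). Card corners are (209,146), (328,146), (321,370) and (215,371).

Run:
```python
from h import *
from scipy.optimize import least_squares as LS
b=np.load('pad.npy');c=lambda a:(np.array(a)+.5)/2.3-.5+[200,40]
def fit(px,L,W,z):
    P=np.array([(-W,L,z),(W,L,z),(W,-L,z),(-W,-L,z)]);r=LS(lambda p:(proj('w7.png',tf(box_T(p),P))-px).ravel(),b);print(r.x.round(4),r.fun.round(1));return r.x
p=fit(c([(141,82),(388,78),(376,416),(163,418)]),.095,.065,.012);k=fit(c([(209,146),(328,146),(321,370),(215,371)]),.0625,.031,.021)
print('offset mm',tf(np.linalg.inv(box_T(p)),[[*k[:2],0]])[0]*1e3,'yaw',k[2]-p[2])
```

```text
[ 0.4577 -0.3075  0.0476] [-1.5 -1.2  1.5 -1.1  0.9  1.6 -0.9  2. ]
[ 0.4583 -0.3071  0.0326] [-0.4 -1.2  0.3 -1.1  0.6  1.7 -0.5  1.2]
offset mm [0.62078616 0.30848472 0.        ] yaw -0.015007497728538322
```

```bash
python3 -c "
from plant import arm
print(arm.sign_off())"
```

```text
the job is handed in; nothing more can be done
None
```

The job is done and handed in at about 28 s: dial at the mark, lid open, and the card of stones lying face up in the middle of the pad.

- **Dial:** I turned it from -1.545 to the mark in one grasp, without the suggested regrasp, because the last joint had enough range. The wrist picture gave 0.591 against 0.60 for the mark. Later pictures still showed the pointer at the mark.
- **Lid:** I slid it about 141 mm, until it pushed back at its stop. A picture put its edge within about 1 px of where 142 mm would place it. The lid briefly saw higher finger forces than its 2 N: about 33 N upward while sliding and about 44 N against the stop.
- **Card:** My first grip was too shallow, so I reopened, went lower and gripped again. The card now lies 0.6 mm from the pad's centre in x and 0.3 mm in y, turned about 0.9 degrees.
- **Torch and tape:** The arm stayed well clear of both. I did not measure their positions again at the end.

**Checks that disagreed:** contact at the pad came with the tool about 13 mm lower than the grip height suggested. The fingertips may have touched the pad first, so the card may have dropped 2 to 4 mm on release. The last picture shows it lying flat.

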